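# Stack the suction unit's new filters and hold its cover open

## Task

Get the suction unit ready for its filter change: lay the black carbon disc centred on the round white carrier plate, then the white-faced blue particle filter centred on top of it, setting both down rather than dropping them. Then lift the clear cover of the unit's filter bay (it has a blue pull bar) and hold it still at 60 degrees from shut, so that the technician can drop the loaded carrier in; it falls shut if let go, so finish while still holding it there. Leave the used filter and the other things on the table where they are.

Things in the scene. Friction and masses are not known exactly. Their poses are not given: they have to be found in the camera images.
- unit: White bench suction unit, fixed to the table. Origin on the table under the centre of its filter bay, which is 230 mm deep (x) by 220 mm wide (y) and 132 mm high; its own x axis points from the bay's front wall to its rear wall, where the hinge is. A console of the same depth with a blue sloped control panel, up to 210 mm high, adjoins the bay on its +y side (y from 110 to 275 mm), with two short hose ports sticking 35 mm out of its front.
- cover (a joint): Angle of the clear white-framed cover over the filter bay: 0 shut (level), growing as it opens upward, 1.047 rad is 60 degrees, stop at 1.7 rad. Mass about 250 g. Its own weight and a light spring close it from every angle: holding it takes about 2 to 3 N at the bar, square to the line from the hinge, and it falls shut if let go.
- cover_hinge (a point): Middle of the cover's hinge axis, 133 mm above the table at the rear of the bay. Axes turn with the cover: y along the hinge axis; when shut, x points away from the cover's front edge and z up. The cover plate is 8 mm thick (z 0 to 8 mm), 206 mm wide and reaches 192 mm from the hinge towards -x.
- cover_grip (a point): Centre of the cover's blue round pull bar, 10 mm in diameter and 100 mm long, parallel to the hinge (along y), on two posts at its ends. It sits on the upper face near the front edge: at x -165 mm, z +38 mm in the cover_hinge frame, so the gap between the bar and the cover is 25 mm. Axes as cover_hinge.
- carrier_seat (a point): Centre of the upper face of the filter carrier, a loose flat round white plate 100 mm in diameter and 6 mm thick (300 g) lying on the table, with a blue broken ring 72 mm in diameter and small dark holes marked round its centre. z is up.
- carrier: The same carrier plate; origin at the centre of its underside.
- carbon_mid (a point): Centre (half-way up) of the carbon filter: a hard all-black disc, 60 mm in diameter, 14 mm thick, about 40 g, lying flat on the table at the start; z is up.
- particle_mid (a point): Centre (half-way up) of the new particle filter: a rigid disc with a blue rim and a clean white pleated face, 60 mm in diameter, 12 mm thick, about 25 g, lying flat on the table at the start; z is up.
- used: Bystander: the used filter, a dirty brown-grey disc of 60 by 12 mm lying in the steel tray. Leave it.
- tray: Bystander: shallow open steel tray, 110 by 180 by 25 mm, origin under its centre.
- clamp: Bystander: steel tubing clamp with two finger rings, about 140 mm long, lying flat.
- cap: Bystander: small white tube cap, 20 mm wide and 20 mm high.
- connector: Bystander: blue tube connector, 75 mm long, 14 mm thick.
- pen: Bystander: pink pen, 137 mm long, lying flat.
- bottle: Bystander: white disinfectant bottle with a blue cap, 60 mm in diameter, 160 mm high, origin under its centre.
- jar: Bystander: clear sample jar with a yellow label, 72 mm in diameter, 115 mm high, origin under its centre.
Not all that is in view belongs to the job. What is shaped like the carrier but green or purple is not meant.

How it is judged:
By the outcome, as a careful person would: the job done as asked, in the order asked, and still so for the second after the job is handed in, while the arm keeps its last pose, push and grip.
It also fails if it takes over 64 s, if anything falls off the work surface, if the arm or the gripper's body presses on something with over 40 N, if the wrist force passes 120 N, or if a joint passes its speed limit or range.

## Robot

A 6-joint arm with a two-finger parallel gripper is mounted at the origin on the work surface. World frame = base frame: x ahead of the robot, y to its left, z up, the work surface at z = 0. Lengths are in mm, angles in rad, forces in N, time in s.
With the tool pointing down it reaches from about 350 to 975 mm from the base axis. Payload 7.1 kg.
Tool frame: the origin (TCP) lies midway between the tips of the shut fingers; the grasp point (between the pads) lies 19 mm behind it (ctrl.grip_point_offset is the distance from the TCP to the grasp point, in mm); z points along the fingers, y is the line along which they close (so a half turn about z gives the same grasp; the last joint's range is limited). The gripper opens to 88 mm and grips with 3 to 60 N. Pads are 20 mm wide; open, the fingers measure 115 mm over their backs; the gripper's body (75 mm by 178 mm) begins 61 mm behind the grasp point.
Start: joints at [1.31, 0.423, 1.63, -0, 1.089, -0.019], TCP at [149.625, 606.809, 222.675] pointing down, gripper open.
Joint ranges: [-3, 3], [-0.9, 2.11], [0.09, 2.58], [-1.31, 4.45], [0.11, 2.69], [-2.54, 2.54]. Speed limits (rad/s): [2.39, 2.39, 3.01, 3.14, 3.14, 3.14].

## Interface

Orientations are given as a rotation vector (axis times angle).
In Python, from workcell import get_obs, optics, close_job, spotter, ctrl gives the robot as it stands. The module is installed in compiled form; this text tells all that it offers.
- The arm moves only by the tool move_arm, never from a script. Its argument "rows" is a list of rows, each a list of 5 numbers: the shift along the tool's x, y, z in cm, then the turn about the tool's z in degrees, then the opening in per cent of the stroke, from 0 (shut) to 100 (fully open). A call has 1 to 10 rows; each row shifts and turns the commanded pose from where the row before left it, along the tool's axes as they then stand; what a row does not reach is not made up. A row lasts 1/8 s, in which the tool goes at most 62.5 mm and 10.7 degrees, less where a joint would pass 70% of its speed; a pose out of reach is approached as far as the arm can. A call with a gripper value outside its range is refused whole. The fingers move at their own pace and stop on an object; the grip force is fixed at half the most. Time passes only in rows, so rows that do not move let the fingers close. It gives the time, the measured TCP pose, the force, the opening and the grip force at its end, in the units of the state.
- get_obs(): the state, without advancing time (a new reading comes with each control period).
- optics.get_image(name): name is "side" or "top"; returns the picture (384x512x3 uint8, blue, green, red); there is no depth.
- optics.calibration(name): a dict with "camera_matrix" (3x3 intrinsics, pixels), "distortion" ([k1, k2, p1, p2, k3] as OpenCV has them; the pictures are not rectified), "xyz" and "orientation" of the camera in the world. Camera axes: x right, y down, z forward; pixel columns grow to the right and rows downward; lengths in mm; the calibration is good to about 2 mm. A picture is of the moment at which its call begins. calibration takes no time and is no camera call.
- close_job(): hands the job in; it is judged then, once.
Trained networks look in the newest picture that a camera, given by its name, has taken for a name from the list of things; names that differ only in an ending like _2 or _b are one class to them, and where a whole thing is asked for, a point or a joint stands for the part that bears it (a point fixed in the world has none). Each returns a list of dicts, best first, with "conf" (0 to 1); they miss things now and then, are a little off and sometimes report something else, mostly with a low value. They report only what shows in the picture. A call takes as long as a camera call. They do not tell look-alikes from the thing itself.
- spotter.find_in(camera, label): "point" ([column, row] in pixels, amid what is visible of it).
- spotter.regions_of(camera, label): "region" (384x512 bool, what is visible of it) and "point" ([column, row] in pixels, amid what is visible of it).
The state is a dict: "t": time; "qpos": joint angles; "qvel": joint speeds; "joint_torque": joint torques, N m; "ee_pos": TCP position; "orientation": TCP orientation; "ft_force": force on the tool from outside, world axes, zero at the start; "moment": the same for the moment, N m; "width": finger opening in mm; "grasp_force": force on a finger pad.
Only numpy, scipy, OpenCV 4.12 (cv2) and the standard library are available. Lean on these libraries where they do the work, as an engineer would, in place of code of your own. Each camera call takes 0.05 s, during which the arm holds its last target. There are 200 camera calls.

## Working session

There is one attempt and no reset: what is moved stays moved. The work goes in short steps, Python scripts to look and compute and a tool call to move; the robot and the scene stay as the last step left them, time stands still between calls to the robot, and variables do not carry over. Pictures are saved under pics/ and viewed, at most 10 in all, crops included, and the job is handed in when it is done.

Besides the shell and the picture viewer there is one more tool, called after ">>>" in YAML: its name, and indented under it one key for each argument. move_arm: Moves the arm, as the interface text tells. Its arguments: {"type":"object","properties":{"rows":{"type":"array","items":{"type":"array","items":{"type":"number"}}}},"required":["rows"]}

```bash
mkdir -p pics
python3 - <<'E'
from workcell import get_obs, optics, spotter, ctrl
import cv2,numpy as np
o=get_obs();print({k:np.round(v,3).tolist() for k,v in o.items()},ctrl.grip_point_offset)
for n in("side","top"):
    im=optics.get_image(n);cv2.imwrite(f"pics/{n}0.png",im)
    print(n,optics.calibration(n))
E
```

```text
{'t': 0.0, 'qpos': [1.31, 0.424, 1.631, 0.0, 1.089, -0.019], 'qvel': [-0.001, 0.0, -0.0, -0.001, -0.0, -0.0], 'joint_torque': [0.002, -54.464, -27.366, 0.064, 0.023, -0.0], 'ee_pos': [149.48, 606.279, 221.885], 'orientation': [-0.379, -3.118, 0.002], 'ft_force': [0.041, -0.409, 0.919], 'moment': [-0.035, -0.001, -0.035], 'grasp_force': 0.0, 'width': 87.734} 18.700000000000003
side {'camera_matrix': array([[382.61888261,   0.        , 259.8614208 ],
       [  0.        , 382.61888261, 188.57599202],
       [  0.        ,   0.        ,   1.        ]]), 'distortion': array([-0.00122586,  0.        ,  0.        ,  0.        ,  0.        ]), 'xyz': array([ -82.08477117, -818.78195748,  771.01604504]), 'orientation': array([-2.08753005,  0.74467607, -0.40505082])}
top {'camera_matrix': array([[439.88334455,   0.        , 257.97893096],
       [  0.        , 439.88334455, 183.05725491],
       [  0.        ,   0.        ,   1.        ]]), 'distortion': array([0.02908672, 0.        , 0.        , 0.        , 0.        ]), 'xyz': array([ 282.87746667, -103.00893655, 1275.9015651 ]), 'orientation': array([-2.04904816,  2.17967112, -0.23281365])}
```

View pics/side0.png

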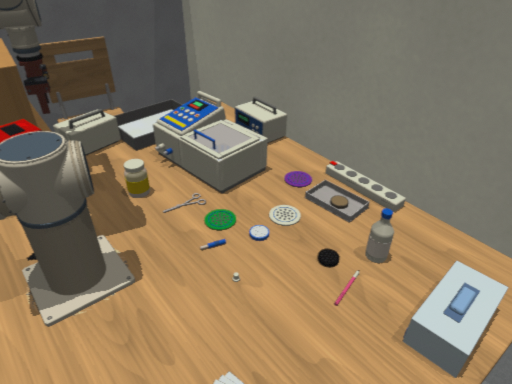

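View pics/top0.png

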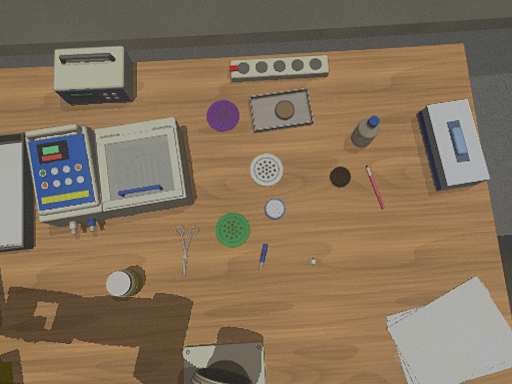

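Top view: the carrier candidates are white (266,170), green (233,230) and purple (223,116); the white one fits. The filter candidates are black (340,177) for carbon, the blue-rimmed white disc (275,209) for the particle filter, and brown in the tray (285,110), which is the used one. The bar is near (140,190), on the robot side. I'll confirm these with a crop and measure.

```bash
cat > h.py <<'E'
from workcell import get_obs, optics, spotter, ctrl
import cv2,numpy as np
from scipy.spatial.transform import Rotation as R
def ray(n,p):
    c=optics.calibration(n)
    u=cv2.undistortPoints(np.array([[p]],float),c["camera_matrix"],c["distortion"])[0,0]
    return c["xyz"],R.from_rotvec(c["orientation"]).apply([u[0],u[1],1])
def onz(n,p,z):
    o,d=ray(n,p);return o+d*(z-o[2])/d[2]
def proj(n,X):
    c=optics.calibration(n);r=R.from_rotvec(c["orientation"]).inv()
    return cv2.projectPoints(np.array(X,float).reshape(-1,3),r.as_rotvec(),-r.apply(c["xyz"]),c["camera_matrix"],c["distortion"])[0][:,0]
E
python3 - <<'E'
from h import *
ims={n:optics.get_image(n) for n in("side","top")}
im=ims["top"][85:260,195:385];cv2.imwrite("pics/crop.png",cv2.resize(im,None,fx=3,fy=3,interpolation=cv2.INTER_CUBIC))
im=ims["top"][105:225,80:200];cv2.imwrite("pics/cropu.png",cv2.resize(im,None,fx=5,fy=5,interpolation=cv2.INTER_CUBIC))
for n in ims:
    for l,z in(("carrier",4),("carbon_mid",8),("particle_mid",7),("cover_grip",171)):
        for r in spotter.regions_of(n,l)[:4]:
            m=r["region"];ys,xs=np.nonzero(m);p=[xs.mean(),ys.mean()]
            print(n,l,round(r["conf"],2),np.round(p,1),m.sum(),onz(n,p,z).round(1))
E
```

```text
side carrier 0.7 [297.1 178.6] 344 [764.1 -28.7   4. ]
side carrier 0.61 [219.4 219. ] 542 [415.7 -40.4   4. ]
side carrier 0.59 [284.  214.5] 538 [ 588. -150.    4.]
side carbon_mid 0.83 [328.2 257.5] 314 [ 552.7 -368.1    8. ]
side carbon_mid 0.54 [218.8 138.6] 1643 [712.8 391.5   8. ]
side carbon_mid 0.41 [338.4 202. ] 192 [ 769.4 -217.8    8. ]
side particle_mid 0.63 [258.1 232.6] 250 [ 467.4 -167.     7. ]
side particle_mid 0.18 [220.  138.7] 1582 [716.9 388.7   7. ]
side cover_grip 0.72 [219.5 138.6] 1635 [544.4 131.1 171. ]
side cover_grip 0.43 [181.7 204.3] 32 [ 265.7 -101.8  171. ]
top carrier 0.87 [231.8 229.9] 943 [419.2 -40.1   4. ]
top carrier 0.73 [222.  115.1] 845 [771.3 -27.7   4. ]
top carrier 0.71 [265.5 169.8] 813 [ 591.6 -149.     4. ]
top carbon_mid 0.72 [372.9 182.4] 84 [ 533.  -461.9    8. ]
top carbon_mid 0.67 [340.6 177.1] 295 [ 554.9 -368.8    8. ]
top carbon_mid 0.67 [265.4 169.7] 846 [ 590.8 -148.6    8. ]
top particle_mid 0.75 [274.2 208.9] 332 [ 472.5 -166.5    7. ]
top cover_grip 0.83 [138.5 167.4] 5532 [577.3 183.7 171. ]
```

View pics/crop.png

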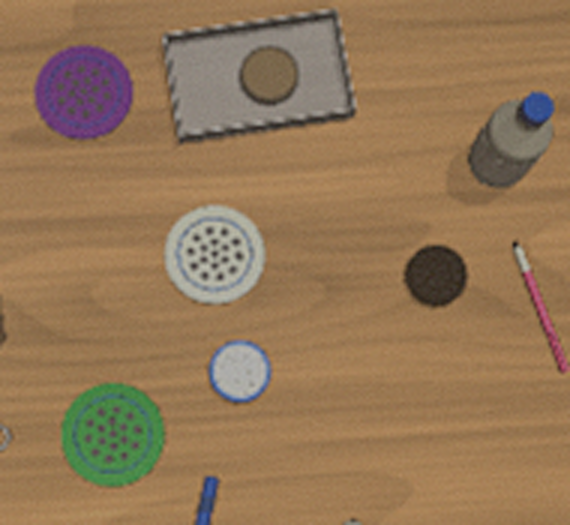

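View pics/cropu.png

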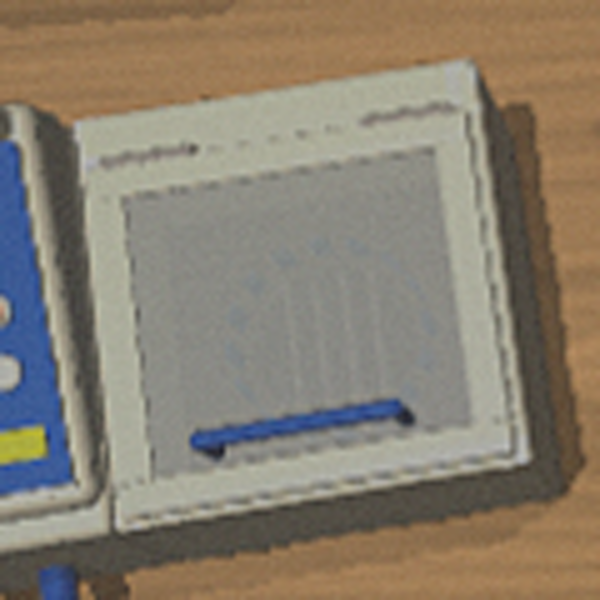

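The enlarged crop confirms the white carrier with its ring and holes at (214,255), the black carbon disc at (436,276), and the blue-rimmed particle filter at (240,371). The brown used filter in the tray stays where it is. The second crop shows the pull bar running from (193,441) to (408,408). Next I'll refine the poses by fitting silhouettes in both cameras.

```bash
cat >> h.py <<'E'
from scipy.optimize import least_squares
def cyl_cent(n,x,y,z0,z1,r):
    a=np.linspace(0,2*np.pi,60,endpoint=False)
    X=np.concatenate([np.c_[x+r*np.cos(a),y+r*np.sin(a),0*a+z] for z in(z0,z1)])
    m=cv2.moments(cv2.convexHull(proj(n,X).astype(np.float32)));return np.array([m["m10"],m["m01"]])/m["m00"]
def fitcyl(obs,z0,z1,r,g):
    f=lambda q:np.concatenate([cyl_cent(n,*q,z0,z1,r)-p for n,p in obs.items()])
    s=least_squares(f,g,diff_step=1e-4);return s.x,s.fun
E
python3 - <<'E'
from h import *
G={"carrier":((590,-149),0,6,50),"carbon_mid":((554,-368),0,14,30),"particle_mid":((470,-167),0,12,30)}
for n in("side","top"):optics.get_image(n)
for l,(g,z0,z1,r) in G.items():
    obs={}
    for n in("side","top"):
        c=cyl_cent(n,*g,z0,z1,r)
        for d in spotter.regions_of(n,l):
            ys,xs=np.nonzero(d["region"]);p=np.array([xs.mean(),ys.mean()])
            if np.linalg.norm(p-c)<6: obs[n]=p;break
    s,e=fitcyl(obs,z0,z1,r,g);print(l,s.round(1),e.round(2))
    for n in obs:print("  ",n,fitcyl({n:obs[n]},z0,z1,r,g)[0].round(1))
# bar
from workcell import optics
B={}
for n in("side","top"):
    im=optics.get_image(n).astype(int);b,gg,rr=im[...,0],im[...,1],im[...,2]
    m=((b-rr>45)&(b-gg>25)).astype(np.uint8)
    k,lab,st,ce=cv2.connectedComponentsWithStats(m)
    for i in range(1,k):
        if st[i,4]>25:print(n,st[i].tolist(),ce[i].round(1))
o=get_obs();print(R.from_rotvec(o["orientation"]).as_matrix().round(3))
E
```

```text
carrier [ 591.4 -148.9] [ 0.57 -0.17 -0.26  0.49]
   side [ 589.4 -148.4]
   top [ 592.8 -149.8]
carbon_mid [ 554.3 -366.4] [ 0.62 -0.25 -0.31  0.62]
   side [ 552.2 -366. ]
   top [ 556.1 -367.5]
particle_mid [ 471.5 -165.4] [ 0.34 -0.23 -0.08  0.36]
   side [ 470.1 -165.6]
   top [ 472.6 -165.7]
side [160, 97, 58, 34, 621] [188.9 113.4]
side [194, 130, 21, 12, 55] [203.8 135.1]
side [382, 208, 11, 11, 86] [386.9 212.7]
side [250, 230, 19, 10, 58] [259.2 236.3]
side [208, 239, 17, 8, 67] [216.  242.7]
side [452, 284, 27, 29, 390] [464.2 297.6]
side [445, 308, 18, 14, 108] [453.2 314.6]
top [369, 116, 10, 10, 71] [373.9 120.2]
top [28, 133, 66, 78, 2549] [ 62.2 171.8]
top [118, 185, 42, 10, 122] [138.3 189.4]
top [265, 201, 20, 18, 41] [272.8 212.2]
top [88, 218, 7, 8, 38] [ 90.7 221.6]
[[-0.971  0.239  0.   ]
 [ 0.239  0.971  0.   ]
 [ 0.     0.    -1.   ]]
```

Run:
```python
from h import *
c=lambda u,v:(80+(u-2)/5,105+(v-2)/5)
P={k:onz("top",c(*uv),z) for k,uv,z in(("RL",(78,122),132),("RR",(473,62),132),("FR",(527,462),132),("FL",(118,530),132),("bL",(193,441),171),("bR",(410,408),171),("hL",(95,163),140),("hR",(455,107),140))}
for k,v in P.items():print(k,v.round(1))
for a,b in(("RL","RR"),("FL","FR"),("bL","bR"),("hL","hR")):
    d=P[a]-P[b];print(a,b,np.degrees(np.arctan2(-d[0],d[1])).round(2),np.hypot(*d[:2]).round(1))
for a,b in(("FR","RR"),("FL","RL")):
    d=P[b]-P[a];print(a,b,np.degrees(np.arctan2(d[1],d[0])).round(2),np.hypot(*d[:2]).round(1))
# fit bar pose with masks in both views
O={}
for n,bx in(("side",(194,130,21,12)),("top",(118,185,42,10))):
    im=optics.get_image(n).astype(int);b,g,r=im[...,0],im[...,1],im[...,2]
    x,y,w,h=bx;m=np.zeros(b.shape,np.uint8);x-=4;y-=4;w+=8;h+=8
    w_=np.clip((b-r)[y:y+h,x:x+w],0,60)*((b-r)[y:y+h,x:x+w]>15);Y,X=np.mgrid[y:y+h,x:x+w]
    O[n]=np.array([(X*w_).sum(),(Y*w_).sum()])/w_.sum();print(n,O[n].round(1),onz(n,O[n],170).round(1))
    if n=="side":cv2.imwrite("pics/barside.png",cv2.resize(im[85:195,140:280].astype(np.uint8),None,fx=5,fy=5,interpolation=cv2.INTER_CUBIC))
```

```text
RL [702.4 309.7 132. ]
RR [724.3  95.6 132. ]
FR [499.8  72.5 132. ]
FL [477. 286. 132.]
bL [513.8 235.4 171. ]
bR [524.2 125.3 171. ]
hL [675.8 297.5 140. ]
hR [696.1 104.6 140. ]
RL RR 5.85 215.2
FL FR 6.12 214.7
bL bR 5.4 110.6
hL hR 6.01 194.0
FR RR 5.9 225.7
FL RL 6.01 226.7
side [203.7 135.5] [516.6 183.8 170. ]
top [138.5 189.4] [519.7 184.2 170. ]
```

View pics/barside.png

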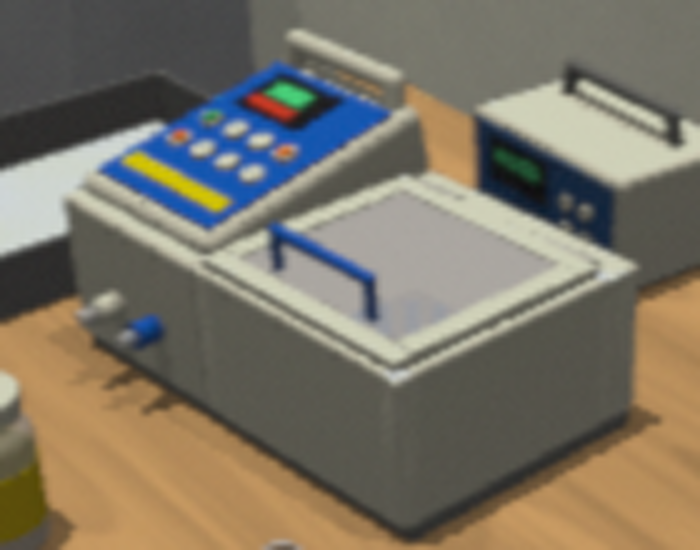

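The side crop shows the cover shut, with the bar from (272,228) to (372,280) on two posts. The unit yaw is about 6° and the bar centre is near (518.5, 182, 171). First move: turn the tool, then travel to the carbon disc.

Create go.py:
```python
import sys
from h import *
def rel(x,y,z):
    o=get_obs();M=R.from_rotvec(o["orientation"]).as_matrix()
    d=M.T@(np.array([x,y,z])-o["ee_pos"]);psi=np.degrees(np.arctan2(M[1,0],M[0,0]))
    print("tool shift cm",(d/10).round(2),"psi",psi.round(1),"tilt",np.degrees(np.arccos(-M[2,2])).round(2),"j6",o["qpos"][5].round(2),"pos",np.round(o["ee_pos"],1),"t",round(o["t"],2),"F",np.round(o["ft_force"],1),"w",round(o["width"],1))
if __name__=="__main__":rel(*map(float,sys.argv[1:4]))
```

```text
(no output)
```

>>> move_arm:
  rows:
    - [0,0,0,10,100]
    - [0,0,0,10,100]
    - [0,0,0,10,100]
    - [0,0,0,10,100]
    - [0,0,0,10,100]
    - [0,0,0,10,100]

```text
t: 1.95
ee_pos: [149.6, 606.8, 222.7]
orientation: [1.895, 2.506, -0.0]
ft_force: [-0.0, 0.7, 0.3]
width: 88.3
grasp_force: 0.0
```

```bash
python3 go.py 554.5 -367 60
```

```text
tool shift cm [-104.73   12.41   16.27] psi 105.8 tilt 0.0 j6 1.03 pos [149.6 606.8 222.7] t 1.95 F [-0.   0.7  0.3] w 88.3
```

>>> move_arm:
  rows:
    - [-5.2,0.6,0,0,100]
    - [-5.2,0.6,0,0,100]
    - [-5.2,0.6,0,0,100]
    - [-5.2,0.6,0,0,100]
    - [-5.2,0.6,0,0,100]
    - [-5.2,0.6,0,0,100]
    - [-5.2,0.6,0,0,100]
    - [-5.2,0.6,0,0,100]
    - [-5.2,0.6,0,0,100]
    - [-5.2,0.6,0,0,100]

```text
t: 3.2
ee_pos: [352.5, 122.5, 223.1]
orientation: [1.887, 2.511, 0.002]
ft_force: [0.8, -0.2, -0.2]
width: 87.5
grasp_force: 0.0
```

```bash
python3 - <<'E'
from h import *
optics.get_image("side");obs={}
for d in spotter.regions_of("side","bottle")[:2]:
    ys,xs=np.nonzero(d["region"]);print(d["conf"],d["point"],xs.min(),xs.max(),ys.min(),ys.max())
    print(onz("side",[xs.mean(),ys.max()-3],0))
E
python3 go.py 554.5 -367 60
```

```text
0.56 [377.6, 241.5] 365 393 208 263
[ 6.64578391e+02 -4.60567721e+02  1.13686838e-13]
tool shift cm [-52.38   6.05  16.35] psi 105.8 tilt 0.08 j6 0.02 pos [353.3 120.6 223. ] t 3.3 F [ 0.3  0.9 -0.8] w 88.1
```

>>> move_arm:
  rows:
    - [-5.2,0.6,0,0,100]
    - [-5.2,0.6,0,0,100]
    - [-5.2,0.6,0,0,100]
    - [-5.2,0.6,0,0,100]
    - [-5.2,0.6,0,0,100]
    - [-5.2,0.6,0,0,100]
    - [-5.2,0.6,2.5,0,100]
    - [-5.2,0.6,4,0,100]
    - [-5.2,0.6,4.5,0,100]
    - [-5.2,0.6,4,0,100]

```text
t: 4.55
ee_pos: [551.1, -349.8, 79.5]
orientation: [-1.887, -2.512, -0.0]
ft_force: [0.1, 1.0, 1.6]
width: 87.7
grasp_force: 0.0
```

```bash
python3 go.py 554.5 -367 4
```

```text
tool shift cm [-1.75 -0.15  7.55] psi 106.2 tilt 0.02 j6 -0.87 pos [ 551.1 -349.8   79.5] t 4.55 F [0.1 1.  1.6] w 87.7
```

>>> move_arm:
  rows:
    - [0,0,0,0,100]
    - [0,0,0,0,100]

```text
t: 4.8
ee_pos: [550.1, -348.2, 80.9]
orientation: [-1.887, -2.511, -0.0]
ft_force: [0.6, 0.0, -0.7]
width: 88.0
grasp_force: 0.0
```

```bash
python3 go.py 554.5 -367 4
```

```text
tool shift cm [-1.93 -0.09  7.69] psi 106.2 tilt 0.06 j6 -0.86 pos [ 550.1 -348.2   80.9] t 4.8 F [ 0.6  0.  -0.7] w 88.0
```

>>> move_arm:
  rows:
    - [-1.9,-0.1,1.5,0,100]
    - [0,0,2.5,0,100]
    - [0,0,2,0,100]
    - [0,0,1.3,0,100]
    - [0,0,0.3,0,100]
    - [0,0,0,0,100]

```text
t: 5.55
ee_pos: [554.7, -367.9, 5.3]
orientation: [1.887, 2.511, 0.0]
ft_force: [0.2, 0.1, 0.7]
width: 88.1
grasp_force: 0.0
```

```bash
python3 go.py 554.5 -367 4
```

```text
tool shift cm [0.09 0.01 0.13] psi 106.2 tilt 0.02 j6 -0.89 pos [ 554.7 -367.9    5.3] t 5.55 F [0.2 0.1 0.7] w 88.1
```

>>> move_arm:
  rows:
    - [0.1,0,0.2,0,100]
    - [0,0,0,0,0]
    - [0,0,0,0,0]
    - [0,0,0,0,0]
    - [0,0,0,0,0]
    - [0,0,0,0,0]
    - [0,0,0,0,0]

```text
t: 6.42
ee_pos: [554.3, -366.9, 3.2]
orientation: [1.887, 2.511, 0.0]
ft_force: [0.2, -0.5, 1.6]
width: 59.1
grasp_force: 30.0
```

Gripped at about 60 mm. Lift and go to the carrier.

>>> move_arm:
  rows:
    - [0,0,-2,0,0]
    - [0,0,-3,0,0]
    - [0,0,-3,0,0]
    - [0,0,0,0,0]

```text
t: 6.92
ee_pos: [555.9, -368.1, 86.7]
orientation: [1.884, 2.507, 0.0]
ft_force: [-0.3, 0.4, 0.5]
width: 59.1
grasp_force: 30.0
```

```bash
python3 go.py 591.4 -148.9 9.5
```

```text
tool shift cm [20.1   9.47  7.66] psi 106.1 tilt 0.34 j6 -0.88 pos [ 555.9 -368.1   86.7] t 6.92 F [-0.3  0.4  0.5] w 59.1
```

>>> move_arm:
  rows:
    - [4,1.9,0,0,0]
    - [4,1.9,0,0,0]
    - [4,1.9,0,0,0]
    - [4,1.9,0,0,0]
    - [4,1.9,2,0,0]
    - [0,0,2,0,0]
    - [0,0,1,0,0]
    - [0,0,0,0,0]
    - [0,0,0,0,0]

```text
t: 8.05
ee_pos: [590.0, -149.5, 33.3]
orientation: [1.889, 2.51, 0.0]
ft_force: [-0.4, -0.5, 0.6]
width: 59.1
grasp_force: 30.0
```

```bash
python3 go.py 591.4 -148.9 9.5
python3 - <<'E'
from h import *
a=[];
for n in("top","side"):
    im=optics.get_image(n);u,v=proj(n,[591,-149,20])[0].astype(int)
    a.append(cv2.resize(im[v-50:v+50,u-50:u+50],(400,400),interpolation=cv2.INTER_CUBIC))
cv2.imwrite("pics/place1.png",np.hstack(a))
E
```

```text
tool shift cm [0.02 0.15 2.38] psi 106.1 tilt 0.03 j6 -0.55 pos [ 590.  -149.5   33.3] t 8.05 F [-0.4 -0.5  0.6] w 59.1
```

View pics/place1.png

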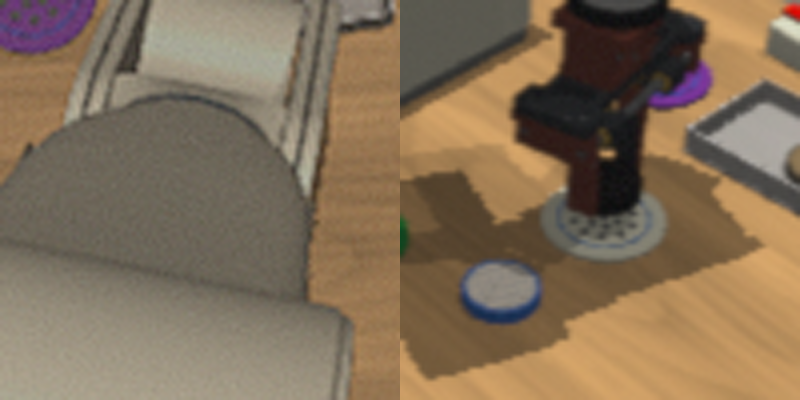

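The side half of the picture shows the black disc held over the carrier at about (603,190), with the carrier centred at about (603,222). Now lower it gently.

>>> move_arm:
  rows:
    - [0,0.1,0.9,0,0]
    - [0,0,0.9,0,0]
    - [0,0,0.4,0,0]
    - [0,0,0.2,0,0]
    - [0,0,0,0,0]

```text
t: 8.78
ee_pos: [590.3, -147.9, 9.2]
orientation: [-1.887, -2.511, 0.001]
ft_force: [-1.4, 1.4, 3.2]
width: 59.4
grasp_force: 30.0
```

>>> move_arm:
  rows:
    - [0,0,0,0,90]
    - [0,0,0,0,90]
    - [0,0,0,0,90]
    - [0,0,0,10,90]
    - [0,0,0,10,90]
    - [0,0,0,10,90]
    - [0,0,0,10,90]
    - [0,0,0,10,90]
    - [0,0,0,10,90]
    - [0,0,0,10,90]

```text
t: 10.02
ee_pos: [590.8, -148.0, 9.0]
orientation: [2.989, 0.966, 0.0]
ft_force: [0.9, -0.1, 0.3]
width: 79.1
grasp_force: 0.0
```

>>> move_arm:
  rows:
    - [0,0,0,10,90]
    - [0,0,0,10,90]
    - [0,0,0,0,90]

```text
t: 10.4
ee_pos: [590.8, -148.0, 9.0]
orientation: [3.11, 0.444, 0.0]
ft_force: [-0.3, -0.0, -0.3]
width: 78.8
grasp_force: 0.0
```

```bash
python3 go.py 591.2 -148.9 9.0;python3 go.py 591.2 -148.9 9.0
```

```text
tool shift cm [0.01 0.09 0.  ] psi 16.2 tilt 0.01 j6 1.02 pos [ 590.8 -148.     9. ] t 10.4 F [-0.3 -0.  -0.3] w 78.8
tool shift cm [0.01 0.09 0.  ] psi 16.2 tilt 0.01 j6 1.02 pos [ 590.8 -148.     9. ] t 10.4 F [-0.3 -0.  -0.3] w 78.8
```

>>> move_arm:
  rows:
    - [0,0.1,0,0,90]
    - [0,0,0,0,60]
    - [0,0,0,0,60]
    - [0,0,0,0,60]
    - [0,0,0,0,60]
    - [0,0,0,0,90]
    - [0,0,0,0,90]
    - [0,0,0,0,90]
    - [0,0,-3,0,100]
    - [0,0,-5,0,100]

```text
t: 11.65
ee_pos: [589.6, -148.6, 88.2]
orientation: [-3.109, -0.441, 0.006]
ft_force: [-0.7, -0.2, 0.4]
width: 87.7
grasp_force: 0.0
```

```bash
python3 go.py 471.5 -165.4 3.5
```

```text
tool shift cm [-11.78  -1.65   8.52] psi 16.1 tilt 0.23 j6 1.02 pos [ 589.6 -148.6   88.2] t 11.65 F [-0.7 -0.2  0.4] w 87.7
```

>>> move_arm:
  rows:
    - [-4,-0.5,0,0,100]
    - [-4,-0.6,0,0,100]
    - [-3.8,-0.6,1.5,0,100]
    - [0,0,3,0,100]
    - [0,0,2.5,0,100]
    - [0,0,1,0,100]
    - [0,0,0,0,100]
    - [0,0,0,0,100]

```text
t: 12.65
ee_pos: [473.6, -165.6, 9.7]
orientation: [3.11, 0.441, 0.002]
ft_force: [-0.8, -0.3, 0.4]
width: 87.9
grasp_force: 0.0
```

```bash
python3 go.py 471.5 -165.4 3.2
```

```text
tool shift cm [-0.19 -0.08  0.65] psi 16.2 tilt 0.06 j6 0.93 pos [ 473.6 -165.6    9.7] t 12.65 F [-0.8 -0.3  0.4] w 87.9
```

>>> move_arm:
  rows:
    - [-0.2,-0.1,0.3,0,100]
    - [0,0,0.3,0,100]
    - [0,0,0,0,0]
    - [0,0,0,0,0]
    - [0,0,0,0,0]
    - [0,0,0,0,0]
    - [0,0,0,0,0]
    - [0,0,0,0,0]

```text
t: 13.65
ee_pos: [470.8, -165.1, 3.1]
orientation: [3.11, 0.441, 0.0]
ft_force: [-0.1, 0.5, 1.0]
width: 59.2
grasp_force: 30.0
```

>>> move_arm:
  rows:
    - [0,0,-2,0,0]
    - [0,0,-3,0,0]
    - [0,0,-3,0,0]
    - [0,0,0,0,0]

```text
t: 14.15
ee_pos: [472.1, -165.6, 84.7]
orientation: [3.109, 0.441, 0.006]
ft_force: [-0.8, -0.4, -0.1]
width: 59.1
grasp_force: 30.0
```

```bash
python3 go.py 590.9 -148.9 23.8
python3 - <<'E'
from h import *
a=[]
for n in("top","side"):
    im=optics.get_image(n);u,v=proj(n,[591,-149,20])[0].astype(int)
    a.append(cv2.resize(im[v-40:v+40,u-40:u+40],(400,400),interpolation=cv2.INTER_CUBIC))
cv2.imwrite("pics/place2.png",np.hstack(a))
for n in("side","top"):
    for d in spotter.regions_of(n,"carbon_mid"):
        ys,xs=np.nonzero(d["region"]);p=np.array([xs.mean(),ys.mean()])
        if np.linalg.norm(p-proj(n,[591,-149,13])[0])<8: print(n,len(xs),fitcyl({n:p},6,20,30,(591,-149))[0].round(1))
E
```

```text
tool shift cm [11.85  1.68  6.14] psi 16.1 tilt 0.24 j6 0.93 pos [ 472.1 -165.6   84.7] t 14.15 F [-0.8 -0.4 -0.1] w 59.1
side 203 [ 588.2 -148.7]
```

View pics/place2.png

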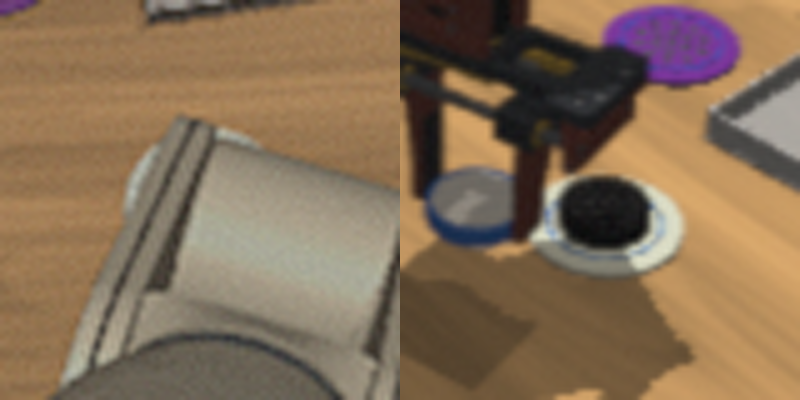

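The carbon disc sits within about 1 mm of the carrier's centre: side crop (604,211), blue ring evenly visible around it. Now bring the particle filter.

>>> move_arm:
  rows:
    - [4,0.6,0,0,0]
    - [4,0.6,0,0,0]
    - [3.8,0.5,0,0,0]
    - [0,0,2,0,0]
    - [0,0,1.5,0,0]
    - [0,0,0.5,0,0]
    - [0,0,0,0,0]
    - [0,0,0,0,0]

```text
t: 15.35
ee_pos: [588.8, -148.9, 43.5]
orientation: [3.11, 0.441, 0.001]
ft_force: [0.9, 0.4, 0.2]
width: 59.2
grasp_force: 30.0
```

```bash
python3 go.py 590.9 -148.9 23.2
```

```text
tool shift cm [0.2  0.06 2.03] psi 16.1 tilt 0.03 j6 1.02 pos [ 588.8 -148.9   43.5] t 15.35 F [0.9 0.4 0.2] w 59.2
```

>>> move_arm:
  rows:
    - [0.2,0.1,0.9,0,0]
    - [0,0,0.8,0,0]
    - [0,0,0.2,0,0]
    - [0,0,0.1,0,0]
    - [0,0,0,0,0]
    - [0,0,0,0,0]

```text
t: 16.1
ee_pos: [591.2, -149.0, 23.1]
orientation: [3.11, 0.441, 0.001]
ft_force: [-0.8, 1.3, -0.2]
width: 59.2
grasp_force: 30.0
```

>>> move_arm:
  rows:
    - [0,0,0.03,0,0]
    - [0,0,0,0,90]
    - [0,0,0,0,90]
    - [0,0,0,0,90]
    - [0,0,0,-10,90]
    - [0,0,0,-10,90]
    - [0,0,0,-10,90]
    - [0,0,0,-10,90]
    - [0,0,0,-10,90]
    - [0,0,0,-10,90]

```text
t: 17.35
ee_pos: [591.0, -149.0, 22.6]
orientation: [-2.467, -1.944, 0.0]
ft_force: [-0.6, -0.8, -0.0]
width: 78.8
grasp_force: 0.0
```

>>> move_arm:
  rows:
    - [0,0,0,-10,90]
    - [0,0,0,-10,90]
    - [0,0,0,0,90]
    - [0,0,0,0,90]

```text
t: 17.85
ee_pos: [591.0, -149.0, 22.7]
orientation: [-2.103, -2.334, 0.0]
ft_force: [-1.1, -0.1, 1.2]
width: 79.0
grasp_force: 0.0
```

```bash
python3 go.py 590.9 -148.9 23.2
```

```text
tool shift cm [ 0.01 -0.01 -0.05] psi 96.0 tilt 0.0 j6 -0.37 pos [ 591.  -149.    22.7] t 17.85 F [-1.1 -0.1  1.2] w 79.0
```

>>> move_arm:
  rows:
    - [0,0,-0.05,0,60]
    - [0,0,0,0,60]
    - [0,0,0,0,60]
    - [0,0,0,0,60]
    - [0,0,0,0,90]
    - [0,0,0,0,90]
    - [0,0,0,0,90]
    - [0,0,-3,0,90]
    - [0,0,-5,0,90]
    - [0,0,-5,0,90]

```text
t: 19.1
ee_pos: [590.7, -148.9, 154.3]
orientation: [-2.099, -2.337, 0.001]
ft_force: [0.1, 0.1, -0.4]
width: 78.8
grasp_force: 0.0
```

>>> move_arm:
  rows:
    - [0,0,-5,0,60]
    - [0,0,-3,0,60]
    - [0,0,0,0,60]
    - [0,0,0,0,60]

```text
t: 19.6
ee_pos: [590.3, -148.8, 232.0]
orientation: [-2.098, -2.336, 0.001]
ft_force: [0.0, 0.9, -0.3]
width: 53.0
grasp_force: 0.0
```

```bash
python3 go.py 518.5 182 230
```

```text
tool shift cm [33.66 -3.6   0.23] psi 96.1 tilt 0.1 j6 -0.37 pos [ 590.3 -148.8  232. ] t 19.6 F [ 0.   0.9 -0.3] w 53.0
```

>>> move_arm:
  rows:
    - [4.8,-0.5,0,0,60]
    - [4.8,-0.5,0,0,60]
    - [4.8,-0.5,0,0,60]
    - [4.8,-0.5,0,0,60]
    - [4.8,-0.5,0,0,60]
    - [4.8,-0.5,0,0,60]
    - [4.8,-0.6,0,0,60]
    - [0,0,0,0,60]
    - [0,0,0,0,60]

```text
t: 20.72
ee_pos: [518.6, 180.8, 231.8]
orientation: [-2.098, -2.337, 0.004]
ft_force: [0.0, -0.5, 0.1]
width: 52.6
grasp_force: 0.0
```

```bash
python3 go.py 518.5 182 152.5
python3 - <<'E'
from h import *
im={n:optics.get_image(n) for n in("top","side")}
u,v=proj("top",[591,-149,20])[0].astype(int)
a=cv2.resize(im["top"][v-40:v+40,u-40:u+40],(400,400),interpolation=cv2.INTER_CUBIC)
u,v=proj("side",[520,182,180])[0].astype(int)
b=cv2.resize(im["side"][v-50:v+50,u-50:u+50],(400,400),interpolation=cv2.INTER_CUBIC)
cv2.imwrite("pics/bar1.png",np.hstack([a,b]))
for n in("side","top"):
  for l,z0,z1,r in(("carrier",0,6,50),("particle_mid",20,32,30)):
    for d in spotter.regions_of(n,l):
        ys,xs=np.nonzero(d["region"]);p=np.array([xs.mean(),ys.mean()])
        if np.linalg.norm(p-proj(n,[591,-149,10])[0])<12: print(n,l,len(xs),fitcyl({n:p},z0,z1,r,(591,-149))[0].round(1))
E
```

```text
tool shift cm [0.13 0.03 7.93] psi 96.2 tilt 0.15 j6 0.21 pos [518.6 180.8 231.8] t 20.73 F [ 0.  -0.5  0.1] w 52.6
side carrier 258 [ 585.3 -166.6]
side particle_mid 225 [ 589.5 -147.7]
side particle_mid 41 [ 557.1 -175.4]
top carrier 469 [ 587.8 -147.1]
top particle_mid 329 [ 592.8 -148.9]
```

View pics/bar1.png

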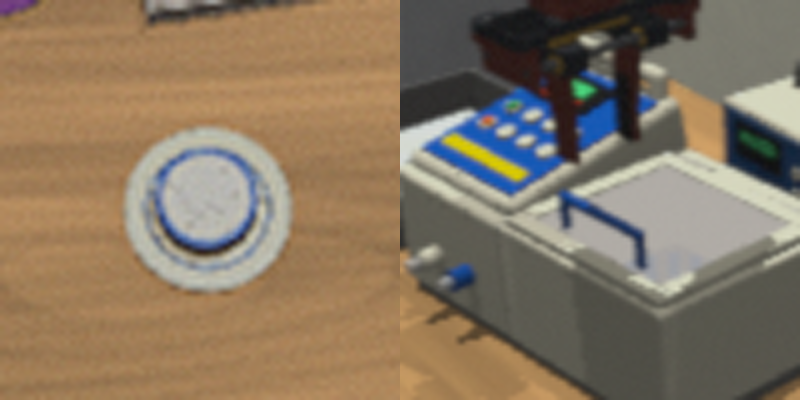

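Top crop: the particle filter (207,198) sits on the carbon disc and carrier (208,210). The offset is parallax, and the fits agree within 1 mm. Side crop: the fingers are poised over the bar, which runs (565,200)–(640,240). Descend and grip.

>>> move_arm:
  rows:
    - [0.1,0,2,0,60]
    - [0,0,2,0,60]
    - [0,0,2,0,60]
    - [0,0,1.5,0,60]
    - [0,0,0.4,0,60]
    - [0,0,0,0,60]

```text
t: 21.78
ee_pos: [519.4, 182.1, 154.4]
orientation: [2.099, 2.337, 0.0]
ft_force: [0.5, -0.3, 0.7]
width: 52.8
grasp_force: 0.0
```

>>> move_arm:
  rows:
    - [0,0,0,0,0]
    - [0,0,0,0,0]
    - [0,0,0,0,0]
    - [0,0,0,0,0]
    - [0,0,0,0,0]
    - [0,0,0,0,0]

```text
t: 22.52
ee_pos: [517.3, 182.0, 153.9]
orientation: [-2.098, -2.335, 0.005]
ft_force: [-5.9, 0.7, 2.9]
width: 9.1
grasp_force: 30.0
```

>>> move_arm:
  rows:
    - [0,-0.2,0,0,0]
    - [0,0.4,-1.4,0,0]
    - [0,0.5,-1.4,0,0]
    - [0,0.65,-1.35,0,0]
    - [0,0.75,-1.25,0,0]
    - [0,0,0,0,0]

```text
t: 23.28
ee_pos: [539.8, 184.5, 209.6]
orientation: [-2.099, -2.336, 0.001]
ft_force: [-4.7, 0.8, -0.2]
width: 8.8
grasp_force: 30.0
```

```bash
python3 go.py 540 184.5 207.6
```

```text
tool shift cm [0.   0.02 0.2 ] psi 96.1 tilt 0.07 j6 0.2 pos [539.8 184.5 209.6] t 23.27 F [-4.7  0.8 -0.2] w 8.8
```

>>> move_arm:
  rows:
    - [0,0.8,-1.2,0,0]
    - [0,0.95,-1.1,0,0]
    - [0,1.05,-1.05,0,0]
    - [0,1.15,-0.95,0,0]
    - [0,0,0,0,0]

```text
t: 23.9
ee_pos: [579.4, 188.9, 254.4]
orientation: [-2.099, -2.337, 0.0]
ft_force: [-12.7, -0.2, 10.9]
width: 9.2
grasp_force: 30.0
```

```bash
python3 go.py 579.8 188.7 251
```

```text
tool shift cm [-0.02  0.03  0.34] psi 96.1 tilt 0.04 j6 0.19 pos [579.4 188.9 254.4] t 23.9 F [-12.7  -0.2  10.9] w 9.2
```

>>> move_arm:
  rows:
    - [0,-0.2,-0.2,0,0]
    - [0,0,0,0,0]
    - [0,0,0,0,0]

```text
t: 24.28
ee_pos: [577.7, 188.7, 253.3]
orientation: [2.099, 2.337, 0.001]
ft_force: [1.3, 3.0, -6.1]
width: 9.0
grasp_force: 30.0
```

```bash
python3 go.py 579.8 188.7 251
```

```text
tool shift cm [-0.02  0.21  0.23] psi 96.1 tilt 0.02 j6 0.19 pos [577.7 188.7 253.3] t 24.27 F [ 1.3  3.  -6.1] w 9.0
```

>>> move_arm:
  rows:
    - [0,1.2,-0.85,0,0]
    - [0,1.25,-0.75,0,0]
    - [0,1.3,-0.65,0,0]
    - [0,0,0,0,0]
    - [0,0,0,0,0]

```text
t: 24.9
ee_pos: [615.0, 192.8, 276.7]
orientation: [2.099, 2.337, 0.002]
ft_force: [-4.1, 2.7, 2.2]
width: 8.9
grasp_force: 30.0
```

```bash
python3 go.py 632 194 278
python3 - <<'E'
from h import *
b=optics.get_image("side");cv2.imwrite("pics/cov.png",cv2.resize(b[70:200,130:300],None,fx=4.5,fy=4.5,interpolation=cv2.INTER_CUBIC))
E
```

```text
tool shift cm [-0.06  1.71 -0.13] psi 96.1 tilt 0.06 j6 0.18 pos [615.  192.8 276.7] t 24.9 F [-4.1  2.7  2.2] w 8.9
```

View pics/cov.png

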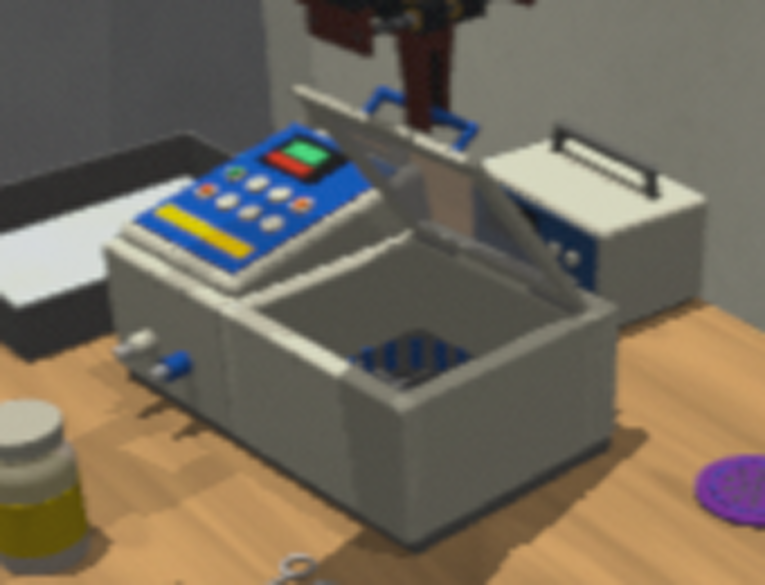

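The side view shows the cover lifted, its front edge running (295,90)–(480,160) in the crop, with the fingers on the bar at (430,110). From the TCP it is at about 54°; I'll check that against the image.

```bash
cat > ang.py <<'E'
from h import *
U=np.array([np.cos(np.radians(6)),np.sin(np.radians(6)),0]);V=np.array([-U[1],U[0],0])
H=np.array([517,182,133])+165*U
def pt(th,x,y,z):
    c,s=np.cos(th),np.sin(th);return H+V*y+U*(x*c+z*s)+np.array([0,0,-x*s+z*c])
o=get_obs();b=np.array(o["ee_pos"])
a=(b-H)@U;print("x-based",np.degrees(np.arccos(-a/169.32)).round(2)-12.97, "F",np.round(o["ft_force"],1))
E
python3 - <<'E'
from ang import *
crop=lambda P:((proj("side",P)-[130,70])*4.5+2).round(0)
for th in(0,50,54,58,62):
    t=np.radians(th);print(th,crop([pt(t,-192,y,z) for y in(103,-103) for z in(0,8)]+[pt(t,-165,y,38) for y in(50,-50)]).tolist())
E
```

```text
x-based 53.870000000000005 F [-4.2  3.1  2.3]
0 [[228.0, 307.0], [227.0, 298.0], [400.0, 404.0], [400.0, 394.0], [294.0, 274.0], [379.0, 319.0]]
50 [[282.0, 104.0], [288.0, 96.0], [466.0, 185.0], [472.0, 176.0], [374.0, 103.0], [464.0, 140.0]]
54 [[292.0, 90.0], [299.0, 82.0], [477.0, 170.0], [484.0, 161.0], [385.0, 93.0], [475.0, 130.0]]
58 [[303.0, 77.0], [310.0, 69.0], [488.0, 155.0], [496.0, 146.0], [396.0, 84.0], [486.0, 120.0]]
62 [[315.0, 65.0], [322.0, 58.0], [501.0, 141.0], [508.0, 133.0], [407.0, 76.0], [497.0, 111.0]]
```

>>> move_arm:
  rows:
    - [0,0.85,-0.35,0,0]
    - [0,0.85,-0.25,0,0]
    - [0,0,0,0,0]
    - [0,0,0,0,0]
    - [0,0,0,0,0]

```text
t: 25.58
ee_pos: [631.5, 194.3, 283.0]
orientation: [2.099, 2.337, 0.001]
ft_force: [-5.4, 3.5, 6.0]
width: 9.0
grasp_force: 30.0
```

Run:
```python
from ang import *
print(np.round(o["ee_pos"],1))
b=optics.get_image("side");b=cv2.resize(b[70:200,130:300],None,fx=4.5,fy=4.5,interpolation=cv2.INTER_CUBIC)
for th in(56,60,64):print(th,((proj("side",[pt(np.radians(th),-192,y,z) for y in(103,-103) for z in(0,8)]+[pt(np.radians(th),-165,y,38) for y in(50,-50)])-[130,70])*4.5+2).round(0).tolist())
cv2.imwrite("pics/cov2.png",b[30:250,250:620].repeat(2,0).repeat(2,1))
```

```text
x-based 59.93000000000001 F [-5.4  3.5  6. ]
[631.5 194.3 283. ]
56 [[298.0, 84.0], [304.0, 76.0], [483.0, 162.0], [490.0, 153.0], [390.0, 88.0], [480.0, 125.0]]
60 [[309.0, 71.0], [316.0, 63.0], [494.0, 148.0], [502.0, 140.0], [401.0, 79.0], [491.0, 116.0]]
64 [[321.0, 59.0], [328.0, 52.0], [507.0, 135.0], [514.0, 127.0], [412.0, 72.0], [502.0, 107.0]]
```

View pics/cov2.png

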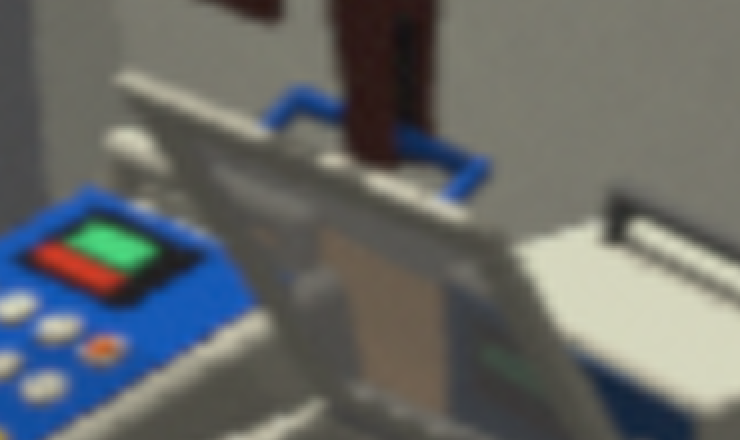

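The cover's corners in the crop map to (310,69) and (492,142), and the bar ends to (400,76) and (493,111). All match the model at 60°, and the bar is still gripped. I'll settle once, then hand in.

>>> move_arm:
  rows:
    - [0,0,0,0,0]
    - [0,0,0,0,0]
    - [0,0,0,0,0]
    - [0,0,0,0,0]

```text
t: 26.12
ee_pos: [631.5, 194.3, 283.0]
orientation: [2.099, 2.337, 0.001]
ft_force: [-4.9, 1.4, 5.3]
width: 9.2
grasp_force: 30.0
```

```bash
python3 -c "
from ang import *
from workcell import close_job
print(close_job())"
```

```text
x-based 59.92 F [-4.9  1.4  5.3]
the job is handed in; nothing more can be done
None
```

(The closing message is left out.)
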